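# Swap the bottles round so their caps come level

### The arm

A 6-joint arm with a two-finger parallel gripper is mounted at the origin on a cart in front of the work surface, level with it; the furniture and walls round the work are solid. World frame = base frame: x ahead of the robot, y to its left, z up, the work surface at z = 0. Lengths are in m, angles in rad, forces in N, time in s.
With the tool pointing down it reaches from about 0.3 to 0.775 m from the base axis. Payload 14.6 kg.
Tool frame: the origin (TCP) lies at the centre of the arm's flange, where the gripper is bolted on; the fingertips stand 199 mm ahead of it and the grasp point (between the pads) lies 180 mm ahead of it; z points along the fingers, y is the line along which they close (so a half turn about z gives the same grasp; the last joint's range is limited). The gripper opens to 94 mm and grips with 3 to 60 N. Pads are 16 mm wide; open, the fingers measure 119 mm over their backs; the gripper's body (75 mm by 177 mm) begins 78 mm behind the grasp point.
Start: joints at [1.262, 0.3, 1.521, -0, 1.321, -0.067], TCP at [0.132, 0.534, 0.405] pointing down, gripper open.
Joint ranges: [-3.03, 3.03], [-0.79, 2.21], [0.23, 2.52], [-1.04, 4.18], [0, 3.07], [-2.55, 2.55]. Speed limits (rad/s): [2.22, 2.22, 2.57, 3.14, 3.14, 3.14].

### API

Orientations are given as [roll, pitch, yaw] about the fixed x, y, z axes, in that order (R = Rz(yaw) Ry(pitch) Rx(roll)).
In Python, from station import ctrl gives the robot as it stands. The module is installed in compiled form; this text tells all that it offers.
- The arm moves only by the tool servo_tool, never from a script. Its argument "motion" is a list of rows, each a list of 5 numbers: the closure, from 0 (fully open) to 1 (shut), then the shift along the world's x, y, z in cm, then the turn about the world's z in degrees. A call has 1 to 20 rows; each row is the pose to reach, as a shift and turn from the pose commanded when the call began; what a row does not reach only later rows make up. A row lasts 1/8 s, in which the tool goes at most 62.5 mm and 10.7 degrees, less where a joint would pass 70% of its speed; a pose out of reach is approached as far as the arm can. A call with a gripper value outside its range is refused whole. The fingers move at their own pace and stop on an object; "squeeze" is the grip in N (left out, the last holds). Time passes only in rows, so rows that repeat a pose let the fingers close. It gives the time, the measured TCP pose, the force, the opening and the grip force at its end, in the units of the state.
- ctrl.get_obs(): the state, without advancing time (a new reading comes with each control period).
- ctrl.camera(name): name is "scene" or "side" or "wrist"; returns a dict with "image" (420x560x3 uint8, red, green, blue), "fx", "fy", "cx", "cy" (pixels), "camera_from_world" (4x4, takes a point from world to camera coordinates); the wrist camera has in their place "hand_eye" (4x4, takes a point from camera to tool coordinates, whose origin is the TCP and whose axes are the flange's). Camera axes: x right, y up, looking along -z (the intrinsics and any distortion apply to the point x, -y, -z); pixel columns grow to the right and rows downward; lengths in m; the calibration is good to about 2 mm. A picture is of the moment at which its call begins: read the wrist's pose just before it. There is no depth.
- ctrl.hand_in(): hands the job in; it is judged then, once.
The state is a dict: "time_s": time; "qpos": joint angles; "joint_vel": joint speeds; "tau": joint torques, N m; "ee_pos": TCP position; "eef_rot": TCP orientation; "force": force on the tool from outside, world axes, zero at the start; "moment": the same for the moment, N m; "grip_width": finger opening in m; "grip_force": force on a finger pad.
Only numpy, scipy, OpenCV 4.12 (cv2) and the standard library are available. Lean on these libraries where they do the work, as an engineer would, in place of code of your own. Each camera call takes 0.05 s, during which the arm holds its last target. There are 200 camera calls.

### The job

The three bottles on the wooden risers stand on the wrong ones. Swap them round so that all the caps come level: the tallest bottle in the middle of the lowest riser, the middle-sized one in the middle of the middle riser and the shortest in the middle of the highest. Keep them upright all the time (the cork coaster is free for setting one down meanwhile), and leave the tape roll and the pliers where they lie.

Things in the scene. Friction and masses are not known exactly. Their poses are not given: they have to be found in the camera images.
- ink_center (a point): Tallest bottle: slim round black bottle with a black cap, 70 mm tall, body 28 mm in diameter up to 50 mm above its foot, cap 26 mm in diameter above that; about 60 g, stands loose on a riser at the start. The point is its centre, half-way up; z axis along its height, up.
- cement_center (a point): Middle-sized bottle: square pale bottle with a narrower round screw cap (does not come off), 59 mm tall; the body is 34 x 34 mm up to 34 mm above its foot, the cap 24 mm in diameter above 37 mm; about 50 g, stands loose on a riser at the start. Best taken across two opposite sides of the body. The point is its centre, half-way up; z axis along its height, up. x and y axes are square to the sides of the body.
- pot_center (a point): Shortest bottle: round paint pot with a ribbed lid, 43 mm tall, 32 mm in diameter, lid 33 mm in diameter (top 12 mm); about 32 g, stands loose on a riser at the start (other paint pots, farther back on the desk itself, are not part of the job). The point is its centre, half-way up; z axis along its height, up.
- riser_low_top (a point): Fixed wooden block with a grey rubber top, square, 56 x 56 mm, 12 mm tall (the lowest and smallest of the three). The point is the centre of its flat top, which is level; x and y axes run parallel to its sides, z up.
- riser_mid_top (a point): Fixed wooden block with a grey rubber top, square, 66 x 66 mm, 23 mm tall (the middle one of the three). The point is the centre of its flat top, which is level; x and y axes run parallel to its sides, z up.
- riser_high_top (a point): Fixed wooden block with a grey rubber top, square, 76 x 76 mm, 39 mm tall (the highest and widest of the three). The point is the centre of its flat top, which is level; x and y axes run parallel to its sides, z up.
- coaster_top (a point): Fixed round flat thick cork coaster, 90 mm in diameter, 12 mm thick, empty at the start. The point is the centre of its top, z up.
- tape_center (a point): Bystander: roll of tape lying flat, ring 93 mm across, 25 mm high, loose. The point is its centre, half-way up.
- pliers_center (a point): Bystander: small side-cutting pliers lying flat, 129 x 47 x 12 mm, loose. The point is its middle, half-way up.
Not all that is in view belongs to the job. What is shaped like the part that bears cement_center but blue or purple is not meant. What is shaped like the part that bears riser_low_top but pink is not meant.

How it is judged:
By the outcome, as a careful person would: the job done as asked, in the order asked, and still so for the second after the job is handed in, with the robot touching nothing.
It also fails if it takes over 96 s, if anything falls off the work surface, if the arm or the gripper's body presses on something with over 40 N, if the wrist force passes 120 N, or if a joint passes its speed limit or range.

## Working session

There is one attempt and no reset: what is moved stays moved. The work goes in short steps, Python scripts to look and compute and a tool call to move; the robot and the scene stay as the last step left them, time stands still between calls to the robot, and variables do not carry over. Pictures are saved under pics/ and viewed, at most 14 in all, crops included, and the job is handed in when it is done.

Besides the shell and the picture viewer there is one more tool, called after "Emit:" as name([rows], argument=value, ...), one row to a line, values as JSON. servo_tool: Moves the arm, as the interface text tells. Its arguments: {"type":"object","properties":{"motion":{"type":"array","items":{"type":"array","items":{"type":"number"}}},"squeeze":{"type":"number"}},"required":["motion"]}

```bash
mkdir -p pics; cat > h.py <<'E'
import numpy as np, cv2
from scipy.spatial.transform import Rotation as R
from station import ctrl
def cam(name):
    o=ctrl.get_obs(); c=ctrl.camera(name)
    if name=='wrist':
        T=np.eye(4); T[:3,:3]=R.from_euler('xyz',o['eef_rot']).as_matrix(); T[:3,3]=o['ee_pos']
        W=T@np.array(c['hand_eye'])
    else: W=np.linalg.inv(np.array(c['camera_from_world']))
    c['W']=W; return c
def save(c,fn): cv2.imwrite('pics/'+fn,c['image'][:,:,::-1])
def ray(c,u,v):
    d=c['W'][:3,:3]@np.array([(u-c['cx'])/c['fx'],-(v-c['cy'])/c['fy'],-1]); return c['W'][:3,3],d
def onz(c,u,v,z):
    p,d=ray(c,u,v); return p+d*(z-p[2])/d[2]
def proj(c,P):
    q=np.linalg.inv(c['W'])@np.append(P,1); return c['cx']+c['fx']*q[0]/-q[2], c['cy']-c['fy']*q[1]/-q[2]
E
python3 - <<'E'
from h import *
import pickle
print(ctrl.get_obs())
for n in('scene','side','wrist'):
    c=cam(n); save(c,n+'0.png'); pickle.dump(c,open(n+'0.pkl','wb')); print(n,{k:v for k,v in c.items() if k not in('image','camera_from_world','hand_eye')}, c.get('hand_eye'))
E
```

```text
{'time_s': 0.0, 'qpos': array([ 1.26239297e+00,  3.00456320e-01,  1.52158109e+00, -5.06456448e-06,
        1.32073456e+00, -6.65969910e-02]), 'joint_vel': array([ 0.00154447,  0.00175273,  0.00060504, -0.00031794,  0.00127837,
        0.00012146]), 'tau': array([ 2.04812983e-03, -5.31811059e+01, -3.52730048e+01,  7.09532993e-02,
        2.44644616e-02, -1.25809993e-04]), 'ee_pos': array([0.13169131, 0.53396228, 0.40409431]), 'eef_rot': array([-3.14041562e+00, -7.35861932e-05,  2.89978750e+00]), 'force': array([0.2283336 , 0.10152019, 0.51611334]), 'moment': array([ 0.0510047 , -0.04821999,  0.01520159]), 'grip_force': 0.0, 'grip_width': 0.09362868936669007}
scene {'fx': 380.29432129757595, 'fy': 380.29432129757595, 'cx': 280.03029831465335, 'cy': 211.62381243203168, 'W': array([[ 0.33161538, -0.73358881,  0.59319364,  1.076487  ],
       [ 0.94336585,  0.25145084, -0.21641012, -0.28559916],
       [ 0.009597  ,  0.63136355,  0.7754276 ,  0.71156758],
       [ 0.        ,  0.        ,  0.        ,  1.        ]])} None
side {'fx': 413.2907924149155, 'fy': 413.2907924149155, 'cx': 270.2
[... 319 characters left out ...]
4608844, 'fy': 361.50448974608844, 'cx': 285.7897387309138, 'cy': 205.2137406643925, 'W': array([[ 2.40664205e-01, -9.38947517e-01, -2.45882698e-01,
         6.02610526e-02],
       [ 9.70608364e-01,  2.32714735e-01,  6.13453791e-02,
         5.50696599e-01],
       [-3.79564329e-04, -2.53419440e-01,  9.67356420e-01,
         3.84210964e-01],
       [ 0.00000000e+00,  0.00000000e+00,  0.00000000e+00,
         1.00000000e+00]])} [[-1.31290016e-03  9.67334543e-01  2.53499819e-01  7.33516793e-02]
 [ 9.99998916e-01  1.43899867e-03 -3.12009647e-04 -8.48745668e-04]
 [-6.66603612e-04  2.53499134e-01 -9.67335384e-01  1.99317358e-02]
 [ 0.00000000e+00  0.00000000e+00  0.00000000e+00  1.00000000e+00]]
```

View pics/scene0.png

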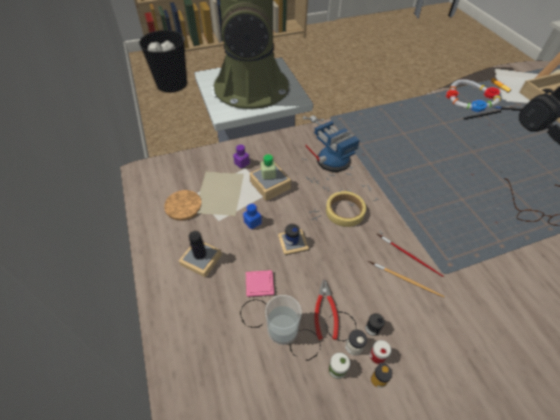

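View pics/side0.png

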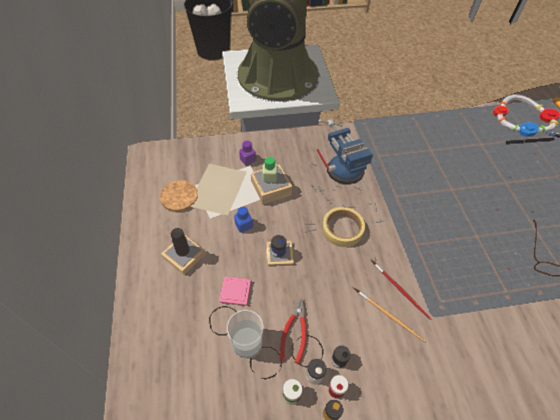

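The scene shows: ink (197,245) on a riser, cement with a green cap (268,168), pot (292,235), coaster (183,205), tape (346,208) and pliers (327,315). Not meant: purple bottle (241,156), blue bottle (252,216), pink block (260,283), and the paint pots at the back around (360,345). I'll check with close crops.

```bash
python3 - <<'E'
from h import *
import pickle
S=pickle.load(open('scene0.pkl','rb'));D=pickle.load(open('side0.pkl','rb'))
a=cv2.resize(S['image'][145:280,160:360],None,fx=4,fy=4,interpolation=cv2.INTER_CUBIC)[:,:,::-1]
cv2.imwrite('pics/cropS.png',a)
b=cv2.resize(D['image'][135:275,155:355],None,fx=4,fy=4,interpolation=cv2.INTER_CUBIC)[:,:,::-1]
cv2.imwrite('pics/cropD.png',b)
for n,u,v,z in [('ink',197,258,.02),('cem',268,185,.03),('pot',293,243,.015),('coaster',183,205,.012),('tape',346,208,.012),('pli',327,315,0)]: print(n,onz(S,u,v,z))
E
```

```text
ink [ 0.61021519 -0.30196378  0.02      ]
cem [ 0.46618427 -0.09537266  0.03      ]
pot [ 0.63745654 -0.09374029  0.015     ]
coaster [ 0.44652073 -0.30375752  0.012     ]
tape [0.58201864 0.06288955 0.012     ]
pli [ 0.81106114 -0.08656416  0.        ]
```

View pics/cropS.png

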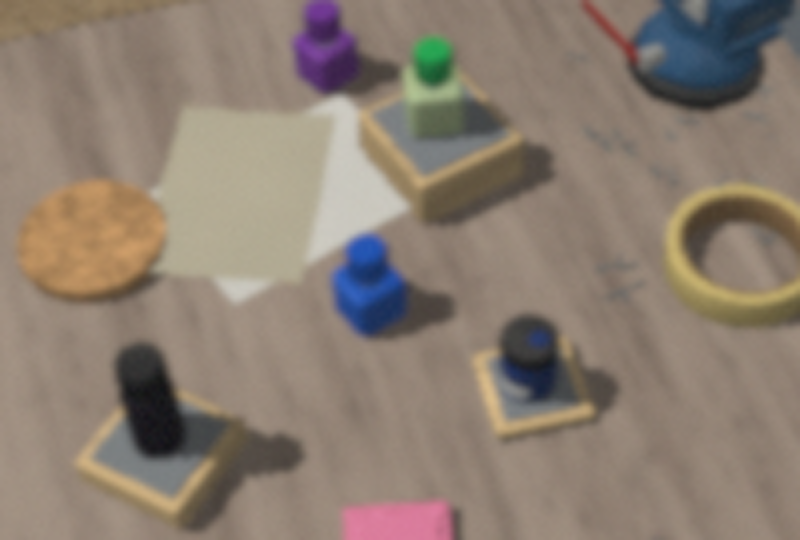

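View pics/cropD.png

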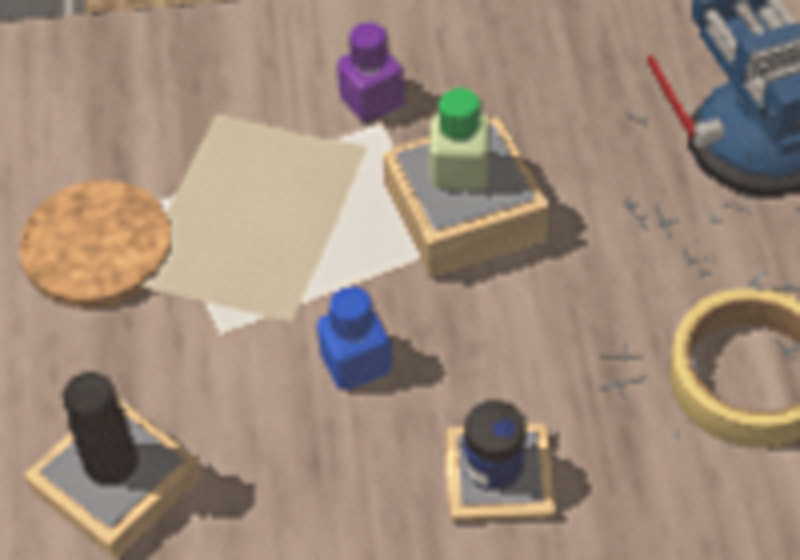

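Ink stands on the mid riser, cement on the high one and the pot on the low one, matching the descriptions. The blue, purple and pink pieces are decoys. Next I'll move over the area and look with the wrist camera.

Emit:
servo_tool([
  [0,39,-72,2,-97],
  [0,39,-72,2,-97],
  [0,39,-72,2,-97],
  [0,39,-72,2,-97],
  [0,39,-72,2,-97],
  [0,39,-72,2,-97],
  [0,39,-72,2,-97],
  [0,39,-72,2,-97],
  [0,39,-72,2,-97],
  [0,39,-72,2,-97],
  [0,39,-72,2,-97],
  [0,39,-72,2,-97],
  [0,39,-72,2,-97],
  [0,39,-72,2,-97],
  [0,39,-72,2,-97],
  [0,39,-72,2,-97],
  [0,39,-72,2,-97],
  [0,39,-72,2,-97],
])

```text
time_s: 2.4
ee_pos: [0.5216, -0.1854, 0.425]
eef_rot: [3.141, -0.0, 1.208]
force: [-0.9, -0.3, 0.4]
grip_width: 0.0938
grip_force: 0.0
```

```bash
python3 - <<'E'
from h import *
import pickle
c=cam('wrist'); save(c,'w1.png'); pickle.dump(c,open('w1.pkl','wb'))
cv2.imwrite('pics/w1b.png',cv2.resize(c['image'],(800,600),interpolation=cv2.INTER_CUBIC)[:,:,::-1])
E
```

```text
(no output)
```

View pics/w1b.png

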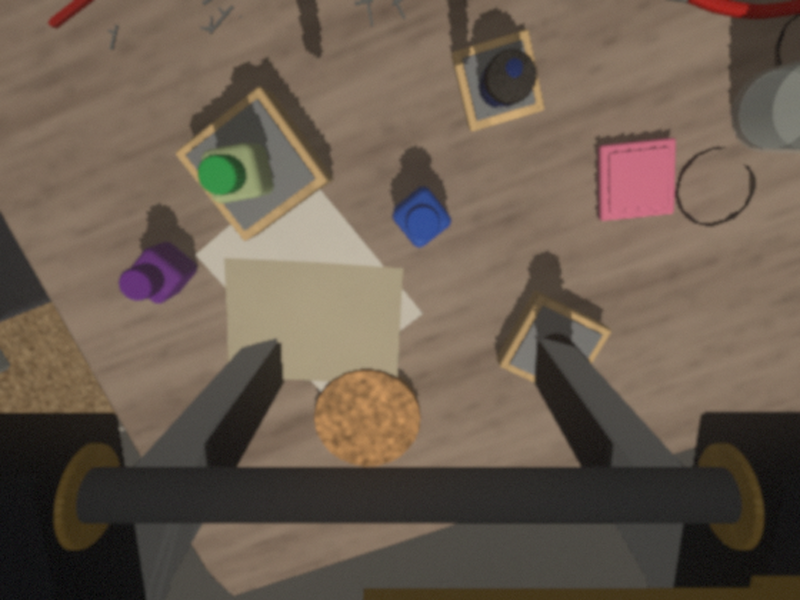

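The wrist view (800 px wide) shows the high riser around (252,165) with cement at (219,176), the low riser around (500,84) with the pot at (510,77), the mid riser around (555,348), and the coaster at (367,417). The left finger hides the ink.

```bash
cat > m.py <<'E'
from h import *
import pickle
S,D,w=[pickle.load(open(n,'rb')) for n in('scene0.pkl','side0.pkl','w1.pkl')]
k=1/1.42857
f={'w':lambda x,y,z:onz(w,x*k,y*k,z),'S':lambda x,y,z:onz(S,160+x/4,145+y/4,z),'D':lambda x,y,z:onz(D,155+x/4,135+y/4,z)}
data={('high',.039):{'w':[(178,153),(260,89),(327,182),(247,238)],'S':[(360,118),(427,185),(522,135),(470,75)],'D':[(387,155),(430,235),(547,200),(495,120)]},
('low',.012):{'w':[(456,66),(527,31),(543,109),(472,130)],'S':[(473,357),(500,432),(594,408),(570,340)],'D':[(447,427),(455,516),(553,512),(546,427)]},
('mid',.023):{'w':[(501,364),(540,298),(609,332)],'S':[(78,458),(178,512),(240,420),(150,375)],'D':[(27,473),(113,548),(197,465),(125,400)]},
('greencap',.098):{'w':[(219,176)],'S':[(433,50)],'D':[(460,101)]},
('potlid',.055):{'w':[(512,75)],'S':[(530,332)],'D':[(495,424)]},
('inkcap',.093):{'S':[(139,356)],'D':[(90,386)]},
('coaster',.012):{'w':[(367,415)],'S':[(92,236)],'D':[(96,237)]}}
for (n,z),dd in data.items():
  for v,pts in dd.items():
    P=np.array([f[v](*p,z)[:2] for p in pts])
    if len(P)==1: print(n,v,P[0].round(4)); continue
    c=(P[0]+P[2])/2; e=np.diff(P,axis=0)
    print(n,v,c.round(4),P.mean(0).round(4),'sides',(np.linalg.norm(e,axis=1)*1e3).round(1),'ang',(np.degrees(np.arctan2(e[:,1],e[:,0]))%90).round(1))
h=cv2.cvtColor(w['image'],cv2.COLOR_RGB2HSV)
E
python3 m.py
```

```text
high w [ 0.4456 -0.0854] [ 0.4459 -0.0849] sides [71.9 73.6 70.4] ang [13.9 14.  12.8]
high S [ 0.4491 -0.084 ] [ 0.4507 -0.0818] sides [70.  71.  61.6] ang [18.2 16.8 12.1]
high D [ 0.4523 -0.0822] [ 0.4517 -0.0829] sides [65.5 72.4 68.7] ang [15.5 13.2 17.4]
low w [ 0.6261 -0.0955] [ 0.6264 -0.0934] sides [53.7 53.2 52.7] ang [ 3.9 84.9 85. ]
low S [ 0.6295 -0.0902] [ 0.6306 -0.0897] sides [52.3 54.4 47.9] ang [87.1 87.7 84.5]
low D [ 0.6338 -0.0898] [ 0.6344 -0.0893] sides [54.9 51.6 52.4] ang [86.7 84.8 84.4]
mid w [ 0.6037 -0.2937] [ 0.6042 -0.2793] sides [60.8 62. ] ang [42.3 42.8]
mid S [ 0.6061 -0.2943] [ 0.6072 -0.2935] sides [65.2 62.4 60. ] ang [41.1 45.8 41.5]
mid D [ 0.6126 -0.2929] [ 0.6137 -0.2911] sides [66.9 62.1 58.9] ang [41.1 44.1 38.6]
greencap w [ 0.4416 -0.0878]
greencap S [ 0.4432 -0.0861]
greencap D [ 0.4462 -0.0852]
potlid w [ 0.627  -0.0935]
potlid S [ 0.6258 -0.092 ]
potlid D [ 0.6319 -0.0927]
inkcap S [ 0.6024 -0.2931]
inkcap D [ 0.6062 -0.2921]
coaster w [ 0.4412 -0.2999]
coaster S [ 0.4434 -0.3032]
coaster D [ 0.4459 -0.3015]
```

Emit:
servo_tool([
  [0,8.3,-10.7,-8.5,0],
  [0,8.3,-10.7,-8.5,0],
  [0,8.3,-10.7,-8.5,0],
  [0,8.3,-10.7,-8.5,0],
  [0,8.3,-10.7,-8.5,0],
  [0,8.3,-10.7,-8.5,0],
])

```text
time_s: 3.2
ee_pos: [0.6045, -0.2922, 0.3412]
eef_rot: [3.14, 0.0, 1.208]
force: [-0.2, -0.0, 0.4]
grip_width: 0.0939
grip_force: 0.0
```

```bash
python3 - <<'E'
from h import *
import pickle
S=pickle.load(open('scene0.pkl','rb'))
print('edge',onz(S,122,165,0),onz(S,140,330,0))
c=cam('wrist'); pickle.dump(c,open('w2.pkl','wb'))
print(ctrl.get_obs()['ee_pos'],proj(c,[.604,-.2925,.093]),proj(c,[.606,-.293,.023]))
cv2.imwrite('pics/w2.png',cv2.resize(c['image'],(800,600),interpolation=cv2.INTER_CUBIC)[:,:,::-1])
E
```

```text
edge [ 0.24437837 -0.4323454   0.        ] [ 0.72128165 -0.43821572  0.        ]
[ 0.60452433 -0.29227771  0.3410633 ] (np.float64(284.35438162921844), np.float64(224.87177530210278)) (np.float64(286.95082933309016), np.float64(199.38317798181828))
```

View pics/w2.png

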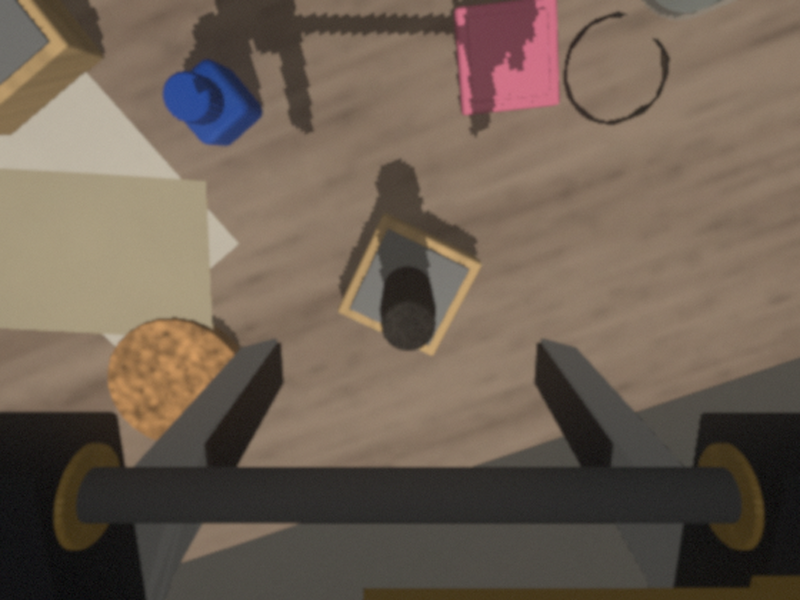

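The ink cap is at (408,326) and the mid riser's centre at (410,286), about 2 mm from the estimate. Ready to grasp.

Emit:
servo_tool([
  [0,0,-0.2,-4,0],
  [0,0,-0.2,-7.5,0],
  [0,0,-0.2,-10.8,0],
  [0,0,-0.2,-10.8,0],
  [0,0,-0.2,-10.8,0],
  [0.6,0,-0.2,-10.8,0],
  [0.8,0,-0.2,-10.8,0],
  [1,0,-0.2,-10.8,0],
  [1,0,-0.2,-10.8,0],
  [1,0,-0.2,-10.8,0],
  [1,0,-0.2,-10.8,0],
  [1,0,-0.2,-10.8,0],
  [1,0,-0.2,-10.8,0],
], squeeze=12)

```text
time_s: 4.88
ee_pos: [0.6047, -0.295, 0.2316]
eef_rot: [-3.141, -0.0, 1.207]
force: [0.4, 0.3, -1.2]
grip_width: 0.0289
grip_force: 12.0
```

Emit:
servo_tool([
  [1,0,0,2,0],
  [1,0,0,5,0],
  [1,-4,-0.1,5,0],
  [1,-8,-0.3,5,0],
  [1,-12,-0.5,5,0],
  [1,-15,-0.6,4,0],
  [1,-16.2,-0.6,2,0],
  [1,-16.2,-0.6,0.5,0],
  [1,-16.2,-0.6,-0.5,0],
  [1,-16.2,-0.6,-1.0,0],
  [1,-16.2,-0.6,-1.0,0],
  [1,-16.2,-0.6,-1.0,0],
  [1,-16.2,-0.6,-1.0,0],
])

```text
time_s: 6.5
ee_pos: [0.4428, -0.301, 0.222]
eef_rot: [3.141, 0.0, 1.207]
force: [-0.0, 0.3, -0.6]
grip_width: 0.0289
grip_force: 12.0
```

Emit:
servo_tool([
  [1,0,0,-0.1,0],
  [1,0,0,-0.1,0],
  [0.6,0,0,-0.1,0],
  [0.4,0,0,-0.1,0],
  [0,0,0,-0.1,0],
  [0,0,0,-0.1,0],
  [0,0,0,3,0],
  [0,0,0,8,0],
  [0,0,4,14,0],
  [0,0,10,14,0],
  [0,0,16,14,0],
  [0,0,21.4,14,0],
  [0,0,21.4,14,0],
  [0,0,21.4,14,0],
  [0,0,21.4,14,0],
])

```text
time_s: 8.38
ee_pos: [0.4427, -0.0881, 0.3615]
eef_rot: [-3.141, 0.0, 1.205]
force: [-0.3, 0.9, 0.3]
grip_width: 0.0939
grip_force: 0.0
```

```bash
python3 - <<'E'
from h import *
import pickle
c=cam('wrist'); pickle.dump(c,open('w3.pkl','wb'))
print(ctrl.get_obs()['ee_pos'])
for p in ([.443,-.087,.098],[.448,-.0845,.039]): print(np.array(proj(c,p))*1.42857)
cv2.imwrite('pics/w3.png',cv2.resize(c['image'],(800,600),interpolation=cv2.INTER_CUBIC)[:,:,::-1])
E
```

```text
[ 0.44271817 -0.08804104  0.36151694]
[407.80471559 308.73075038]
[414.21315138 274.37250975]
```

View pics/w3.png

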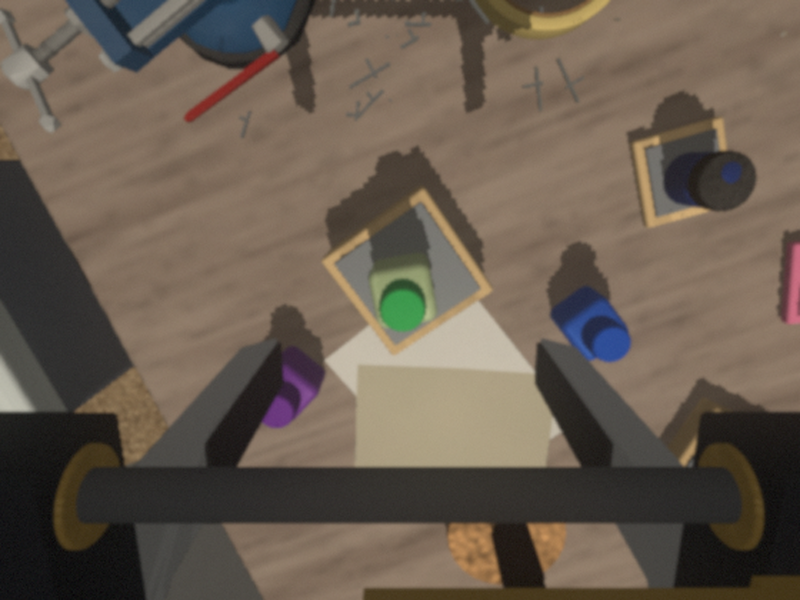

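```bash
python3 - <<'E'
from h import *
import pickle
c=pickle.load(open('w3.pkl','rb'))
cv2.imwrite('pics/w3c.png',cv2.resize(c['image'][120:255,215:355],None,fx=5,fy=4.4,interpolation=cv2.INTER_CUBIC)[:594,:,::-1]) if 0 else cv2.imwrite('pics/w3c.png',cv2.resize(c['image'][125:245,215:355],None,fx=5,fy=5,interpolation=cv2.INTER_CUBIC)[:,:,::-1])
E
```

```text
(no output)
```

View pics/w3c.png

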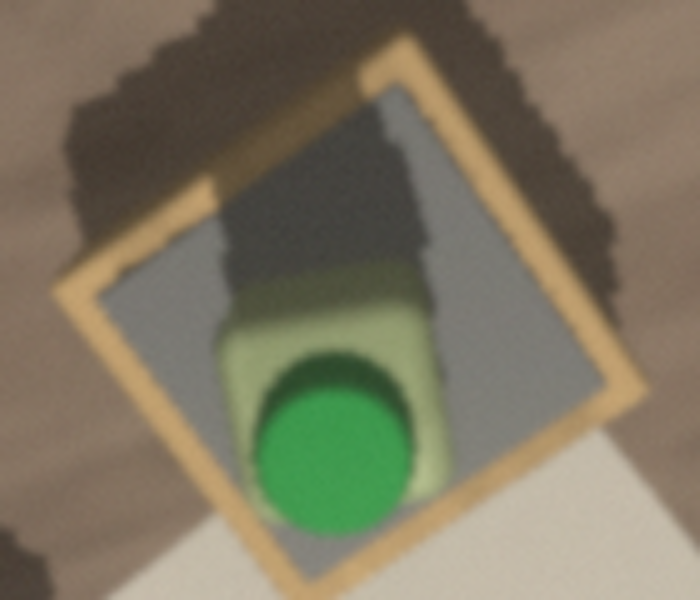

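The cement's top face is turned about 8° from the gripper axis and its cap is about 2 mm off. I'll turn +8°, shift, and grasp.

Emit:
servo_tool([
  [0.3,-0.2,0.1,0,8],
  [0.3,-0.2,0.1,-4,8],
  [0.3,-0.2,0.1,-8,8],
  [0.3,-0.2,0.1,-11,8],
  [0.3,-0.2,0.1,-11.8,8],
  [0.3,-0.2,0.1,-11.8,8],
  [0.3,-0.2,0.1,-11.8,8],
  [0.7,-0.2,0.1,-11.8,8],
  [1,-0.2,0.1,-11.8,8],
  [1,-0.2,0.1,-11.8,8],
  [1,-0.2,0.1,-11.8,8],
  [1,-0.2,0.1,-11.8,8],
  [1,-0.2,0.1,-11.8,8],
], squeeze=12)

```text
time_s: 10.05
ee_pos: [0.4407, -0.086, 0.2438]
eef_rot: [3.141, -0.0, 1.346]
force: [-2.0, -0.3, 4.4]
grip_width: 0.034
grip_force: 11.9
```

Emit:
servo_tool([
  [1,0,0,2,0],
  [1,0,0,6,0],
  [1,3,-4,6.5,-6],
  [1,6,-8,6.5,-13],
  [1,9,-12,6.5,-20],
  [1,12,-16,6.5,-27],
  [1,15,-19,6,-34.5],
  [1,16.6,-20.7,5,-34.5],
  [1,16.6,-20.7,2,-34.5],
  [1,16.6,-20.7,0,-34.5],
  [1,16.6,-20.7,-1,-34.5],
  [1,16.6,-20.7,-1.5,-34.5],
  [1,16.6,-20.7,-1.5,-34.5],
  [1,16.6,-20.7,-1.5,-34.5],
  [1,16.6,-20.7,-1.5,-34.5],
])

```text
time_s: 11.92
ee_pos: [0.6068, -0.293, 0.2293]
eef_rot: [3.141, -0.0, 0.744]
force: [-0.2, -0.0, 0.8]
grip_width: 0.0339
grip_force: 11.9
```

Emit:
servo_tool([
  [1,0,0,-0.1,0],
  [1,0,0,-0.1,0],
  [1,0,0,-0.1,0],
  [0.5,0,0,-0.1,0],
  [0.3,0,0,-0.1,0],
  [0.2,0,0,-0.1,0],
  [0,0,0,0,0],
  [0,0,0,3,0],
  [0,0,0,8,0],
  [0,0,0,13,0],
  [0,0,0,13,0],
  [0,0,0,13,0],
  [0,0,0,13,0],
])

```text
time_s: 13.55
ee_pos: [0.6067, -0.293, 0.357]
eef_rot: [-3.139, 0.001, 0.744]
force: [-0.1, 0.2, 0.6]
grip_width: 0.0938
grip_force: 0.0
```

```bash
python3 - <<'E'
from h import *
import pickle
c=cam('wrist'); pickle.dump(c,open('w4.pkl','wb'))
print(ctrl.get_obs()['ee_pos'])
for p in ([.606,-.293,.082],[.606,-.293,.023]): print(np.array(proj(c,p))*1.42857)
cv2.imwrite('pics/w4.png',cv2.resize(c['image'],(800,600),interpolation=cv2.INTER_CUBIC)[:,:,::-1])
E
```

```text
[ 0.60668738 -0.29300415  0.35715879]
[407.94505945 305.34151486]
[408.27540179 279.18219897]
```

View pics/w4.png

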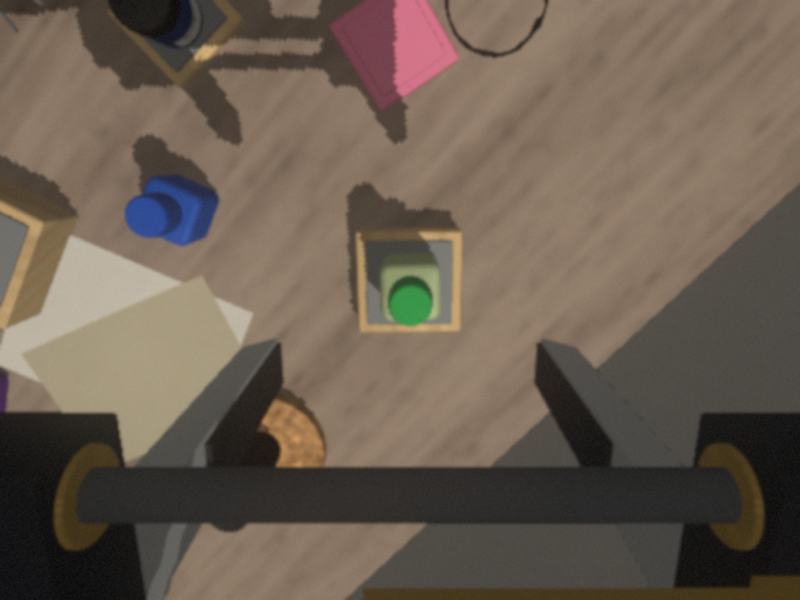

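Cement's cap is at (410,302) and the mid riser's centre at (409,280), so it stands aligned and central to about 2 mm. Next is the pot, gripped at two yaws 90° apart to centre it in the gripper.

Emit:
servo_tool([
  [0.3,1,5,0,-10],
  [0.3,2,10,0,-20],
  [0.3,2.1,15,-2,-30],
  [0.3,2.1,20,-4,-40],
  [0.3,2.1,20,-4,-51],
  [0.3,2.1,20,-4,-51],
  [0.3,2.1,20,-8,-51],
  [0.3,2.1,20,-12,-51],
  [0.3,2.1,20,-14.1,-51],
  [0.3,2.1,20,-14.1,-51],
  [0.3,2.1,20,-14.1,-51],
  [0.5,2.1,20,-14.1,-51],
  [0.7,2.1,20,-14.1,-51],
  [1,2.1,20,-14.1,-51],
  [1,2.1,20,-14.1,-51],
  [1,2.1,20,-14.1,-51],
  [1,2.1,20,-14.1,-51],
], squeeze=6)

```text
time_s: 15.72
ee_pos: [0.6277, -0.093, 0.2178]
eef_rot: [-3.142, -0.0, -0.146]
force: [0.6, 0.1, 3.5]
grip_width: 0.0332
grip_force: 6.0
```

Emit:
servo_tool([
  [0.6,0,0,0,0],
  [0.3,0,0,0,0],
  [0.3,0,0,0,10],
  [0.3,0,0,0,20],
  [0.3,0,0,0,30],
  [0.3,0,0,0,40],
  [0.3,0,0,0,50],
  [0.3,0,0,0,60],
  [0.3,0,0,0,70],
  [0.3,0,0,0,80],
  [0.3,0,0,0,90],
  [0.3,0,0,0,90],
  [0.3,0,0,0,90],
  [0.5,0,0,0,90],
  [1,0,0,0,90],
  [1,0,0,0,90],
  [1,0,0,0,90],
  [1,0,0,0,90],
  [1,0,0,0,90],
], squeeze=10)

```text
time_s: 18.1
ee_pos: [0.6277, -0.093, 0.2176]
eef_rot: [-3.142, -0.0, 1.425]
force: [-0.3, 0.8, 0.1]
grip_width: 0.0326
grip_force: 10.0
```

```bash
python3 - <<'E'
from h import *
import pickle
w=pickle.load(open('w3.pkl','rb'))
# high riser corners in w3 crop (5x)
P=np.array([onz(w,215+x/5,125+y/5,.039)[:2] for x,y in [(405,35),(648,388),(300,605),(52,290)]])
print(P.round(4),P.mean(0),(P[0]+P[2])/2,(P[1]+P[3])/2,np.linalg.norm(np.diff(P,axis=0),axis=1))
k=1/1.42857
P=np.array([onz(w,x*k,y*k,.012)[:2] for x,y in [(631,143),(723,119),(650,226)]]); print('low',P.round(4),(P[1]+P[2])/2)
w=pickle.load(open('w4.pkl','rb'))
P=np.array([onz(w,x*k,y*k,.023)[:2] for x,y in [(357,230),(461,230),(461,330),(358,331)]]); print('mid',P.mean(0), 'cap',onz(w,410*k,302*k,.082))
E
```

```text
[[ 0.4706 -0.0391]
 [ 0.4887 -0.1101]
 [ 0.418  -0.1257]
 [ 0.3995 -0.0574]] [ 0.44422328 -0.08308326] [ 0.44432915 -0.08239833] [ 0.44411742 -0.0837682 ] [0.0733437  0.07241018 0.07080178]
low [[ 0.5995 -0.0608]
 [ 0.6552 -0.0672]
 [ 0.5978 -0.1146]] [ 0.62646743 -0.09092884]
mid [ 0.60529853 -0.294458  ] cap [ 0.60802662 -0.29256964  0.082     ]
```

Emit:
servo_tool([
  [1,0,0,2,0],
  [1,0,0,6,0],
  [1,-3,0.2,7.5,0],
  [1,-7,0.4,7.5,0],
  [1,-11,0.6,7.5,0],
  [1,-15,0.8,7,0],
  [1,-18.2,0.9,6,0],
  [1,-18.2,0.9,4,0],
  [1,-18.2,0.9,3,0],
  [1,-18.2,0.9,2.8,0],
  [1,-18.2,0.9,2.8,0],
  [1,-18.2,0.9,2.8,0],
  [1,-18.2,0.9,2.8,0],
])

```text
time_s: 19.73
ee_pos: [0.4458, -0.084, 0.2459]
eef_rot: [3.141, 0.0, 1.425]
force: [-0.1, 0.0, -0.5]
grip_width: 0.0329
grip_force: 10.0
```

Emit:
servo_tool([
  [1,0,0,-0.1,0],
  [1,0,0,-0.1,0],
  [1,0,0,-0.1,0],
  [0.6,0,0,-0.1,0],
  [0.4,0,0,-0.1,0],
  [0.3,0,0,0,0],
  [0.3,0,0,3,0],
  [0.3,0,0,7,0],
  [0.3,0,0,11.5,0],
  [0.3,0,-5,11.5,-10],
  [0.3,0,-10,11.5,-20],
  [0.3,0,-15,11.5,-30],
  [0.3,-0.3,-21.7,11.5,-40],
  [0.3,-0.3,-21.7,11.5,-50],
  [0.3,-0.3,-21.7,11.5,-60],
  [0.3,-0.3,-21.7,11.5,-70],
  [0.3,-0.3,-21.7,11.5,-80],
  [0.3,-0.3,-21.7,11.5,-90],
  [0.3,-0.3,-21.7,11.5,-102],
  [0.3,-0.3,-21.7,11.5,-102],
])

```text
time_s: 22.22
ee_pos: [0.4427, -0.301, 0.3606]
eef_rot: [-3.142, 0.0, -0.355]
force: [1.1, -0.7, 0.1]
grip_width: 0.0661
grip_force: 0.0
```

```bash
python3 - <<'E'
from h import *
import pickle
print(ctrl.get_obs()['ee_pos'],ctrl.get_obs()['eef_rot'])
c=cam('wrist'); 
for p in ([.443,-.301,.082],[.443,-.301,.012],[.4455,-.084,.082],[.4455,-.084,.039]): print(np.array(proj(c,p))*1.42857)
cv2.imwrite('pics/w5.png',cv2.resize(c['image'],(800,600),interpolation=cv2.INTER_CUBIC)[:,:,::-1])
E
```

```text
[ 0.4426832  -0.30100524  0.36064524] [-3.14155068e+00  6.78140226e-05 -3.55174878e-01]
[406.99865131 303.56427723]
[407.32828981 274.200414  ]
[ 40.44293293 430.24976707]
[ 86.95140058 395.80737279]
```

View pics/w5.png

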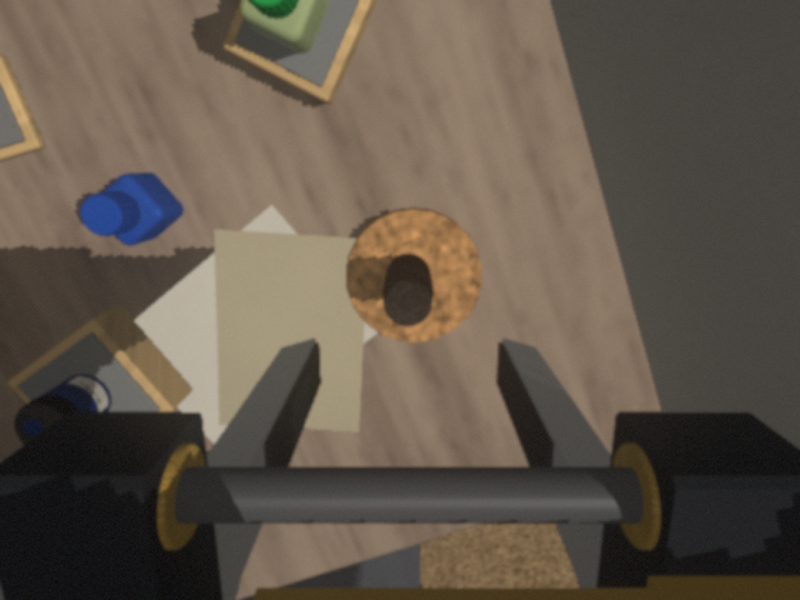

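The ink is upright on the coaster at (408,302), as predicted, and the pot stands on the high riser at the lower left. Grasping the ink.

Emit:
servo_tool([
  [0.3,0,0,-5,0],
  [0.3,0,0,-10,0],
  [0.3,0,0,-13.8,0],
  [0.3,0,0,-13.8,0],
  [0.3,0,0,-13.8,0],
  [0.5,0,0,-13.8,0],
  [0.7,0,0,-13.8,0],
  [1,0,0,-13.8,0],
  [1,0,0,-13.8,0],
  [1,0,0,-13.8,0],
  [1,0,0,-13.8,0],
], squeeze=12)

```text
time_s: 23.65
ee_pos: [0.4427, -0.301, 0.2228]
eef_rot: [3.142, -0.0, -0.355]
force: [-0.5, 0.8, 4.2]
grip_width: 0.0286
grip_force: 12.0
```

Emit:
servo_tool([
  [1,0,0,3,0],
  [1,0,0,8,0],
  [1,2,2,9,0],
  [1,5.5,6,9,0],
  [1,9,10,9,0],
  [1,12.5,14,9,0],
  [1,16,18,9,0],
  [1,18.5,20.9,7,0],
  [1,18.5,20.9,4,0],
  [1,18.5,20.9,1.5,0],
  [1,18.5,20.9,0.3,0],
  [1,18.5,20.9,0,0],
  [1,18.5,20.9,0,0],
  [1,18.5,20.9,0,0],
  [1,18.5,20.9,0,0],
])

```text
time_s: 25.52
ee_pos: [0.6277, -0.0921, 0.2231]
eef_rot: [-3.141, -0.001, -0.355]
force: [0.6, -0.4, -1.1]
grip_width: 0.0282
grip_force: 12.0
```

Releasing, lifting and moving back to the overview pose.

Emit:
servo_tool([
  [1,0,0,0,0],
  [0.6,0,0,0,0],
  [0.4,0,0,0,0],
  [0.3,0,0,0,0],
  [0.3,0,0,4,0],
  [0.3,0,0,9,0],
  [0.3,0,0,14,0],
  [0.3,-4,-3,19,10],
  [0.3,-8,-6,23,20],
  [0.3,-11,-8,25,30],
  [0.3,-11,-8,25,40],
  [0.3,-11,-8,25,50],
  [0.3,-11,-8,25,60],
  [0.3,-11,-8,25,70],
  [0.3,-11,-8,25,80],
  [0.3,-11,-8,25,90],
  [0.3,-11,-8,25,90],
  [0.3,-11,-8,25,90],
])

```text
time_s: 27.78
ee_pos: [0.5177, -0.172, 0.4727]
eef_rot: [3.142, 0.0, 1.212]
force: [0.2, 0.5, 0.2]
grip_width: 0.0658
grip_force: 0.0
```

```bash
python3 - <<'E'
from h import *
import pickle
c=cam('wrist'); pickle.dump(c,open('w6.pkl','wb'))
print(ctrl.get_obs()['ee_pos'])
for n,p in dict(ink=[.6275,-.0925,.082],low=[.6275,-.0925,.012],pot=[.4455,-.084,.082],high=[.4455,-.084,.039],cem=[.6065,-.293,.082],mid=[.605,-.294,.023]).items(): print(n,np.array(proj(c,p))*1.42857)
cv2.imwrite('pics/w6.png',cv2.resize(c['image'],(800,600),interpolation=cv2.INTER_CUBIC)[:,:,::-1])
c=cam('scene');print(c['image'].shape); save(c,'s6.png')
E
```

```text
[ 0.51767711 -0.17200718  0.47266964]
ink [518.84195646  96.1560833 ]
low [500.86412354 106.23585875]
pot [267.73415335 181.38227634]
high [282.20530969 178.98610446]
cem [571.44875163 365.55764494]
mid [549.67480389 341.09221781]
(420, 560, 3)
```

View pics/w6.png

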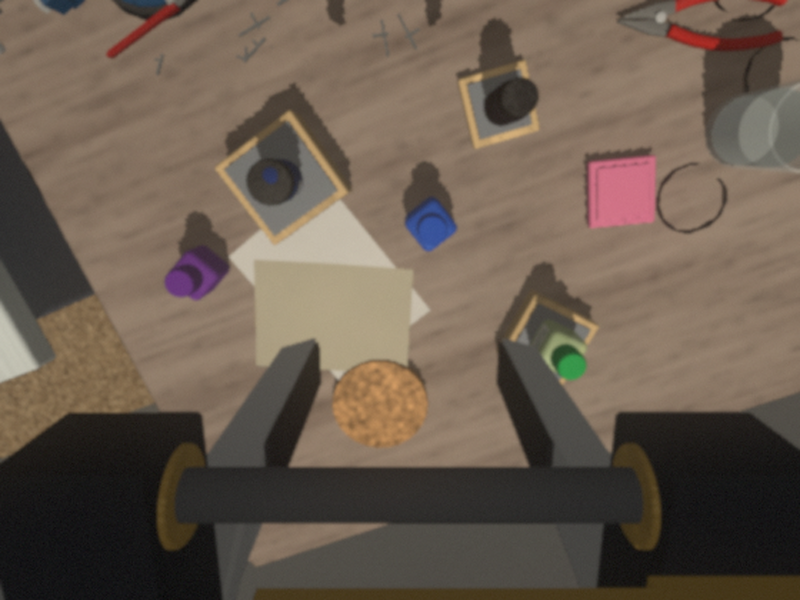

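All three bottles stand upright and central: ink at (519,97) over the low riser at (499,105), pot at (271,181) over the high riser at (282,177), and cement at (570,364) on the mid riser. All of these fall within a few pixels of the predicted positions, so I'll hand in.

```bash
python3 -c "
from station import ctrl
print(ctrl.hand_in())"
```

```text
the job is handed in; nothing more can be done
None
```

I handed the job in at about 28 s of robot time. The tallest bottle is on the lowest riser, the middle-sized one on the middle riser and the shortest on the highest, each upright and central to about 2 mm in the last wrist picture, and the arm never went near the tape roll or the pliers.

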